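# Shut the open draw latch of the equipment case

### The arm

A 7-joint arm with a two-finger parallel gripper is mounted at the origin on a cart in front of the work surface, level with it; the furniture and walls round the work are solid. World frame = base frame: x ahead of the robot, y to its left, z up, the work surface at z = 0. Lengths are in m, angles in rad, forces in N, time in s.
With the tool pointing down it reaches from about 0.425 to 0.925 m from the base axis. Payload 6.8 kg.
Tool frame: the origin (TCP) lies at the very end of the fingers, on their centre line; the grasp point (between the pads) lies 19 mm behind it; z points along the fingers, y is the line along which they close (so a half turn about z gives the same grasp; the last joint's range is limited). The gripper opens to 85 mm and grips with 20 to 120 N. Pads are 22 mm wide; open, the fingers measure 114 mm over their backs; the gripper's body (76 mm by 85 mm) begins 54 mm behind the grasp point. The pads swing forward as they close: fully open they stand 13 mm farther back than shut.
Start: joints at [1.114, 0.477, 0.022, 1.555, -0.011, 1.109, -0.083], TCP at [0.231, -0.634, 0.231] pointing down, gripper open.
Joint ranges: [-2.96, 2.96], [-0.34, 2.1], [-1.41, 1.46], [0.24, 2.44], [-1.37, 4.51], [0.17, 1.92], [-2.96, 2.96]. Speed limits (rad/s): [2.39, 2.39, 3.14, 3.14, 3.14, 3.14, 3.14].

### API

Orientations are given as a unit quaternion [w, x, y, z].
In Python, from station import get_obs, read_camera, hand_in gives the robot as it stands.
- The arm moves only by the tool arm_command, never from a script. Its argument "commands" is one flat list of numbers, 7 for each row, row after row: the shift along the tool's x, y, z in m, then the turn, a rotation vector about the tool's x, y, z in degrees, then the opening, from 0 (shut) to 1 (fully open). In form: [tx, ty, tz, rx, ry, rz, fingers, tx, ty, tz, rx, ry, rz, fingers, ...]. A call has 1 to 8 rows; each row is the pose to reach, as a shift and turn from the pose commanded when the call began, along the tool's axes at that moment; what a row does not reach only later rows make up. A row lasts 1/10 s, in which the tool goes at most 50 mm and 8.59 degrees, less where a joint would pass 70% of its speed; a pose out of reach is approached as far as the arm can. A call with a gripper value outside its range is refused whole. The fingers move at their own pace and stop on an object; "force" is the grip in N (left out, the last holds). Time passes only in rows, so rows that repeat a pose let the fingers close. It gives the time, the measured TCP pose, the force, the opening and the grip force at its end, in the units of the state.
- get_obs(): the state, without advancing time (a new reading comes with each control period).
- read_camera(name): name is "side" or "top"; returns a dict with "img" (400x640x3 uint8, red, green, blue), "camera_matrix" (3x3 intrinsics, pixels), "pose" (4x4, takes a point from camera to world coordinates). Camera axes: x right, y down, z forward; pixel columns grow to the right and rows downward; lengths in m; the calibration is good to about 2 mm. A picture is of the moment at which its call begins. There is no depth.
- hand_in(): hands the job in; it is judged then, once.
The state is a dict: "t": time; "q": joint angles; "joint_vel": joint speeds; "joint_torque": joint torques, N m; "eef_pos": TCP position; "tool_rot": TCP orientation; "contact_force": force on the tool from outside, world axes, zero at the start; "torque": the same for the moment, N m; "gripper_width": opening from 0.0 (shut) to 1.0 (fully open); "grasp_force": force on a finger pad.
Only numpy, scipy, OpenCV 4.12 (cv2) and the standard library are available. Lean on these libraries where they do the work, as an engineer would, in place of code of your own. Each camera call takes 0.05 s, during which the arm holds its last target. There are 200 camera calls.

### The job

Of the two draw latches on top of the black equipment case, one is still open, with its lever and wire loop standing up. Swing its loop over and down behind its keeper, then snap the lever down over centre until it lies flat, so that the loop pulls the keeper tight as on the other latch.

Things in the scene. Friction and masses are not known exactly. Their poses are not given: they have to be found in the camera images.
- case: black equipment case, 340 mm wide, 170 mm deep, flat top 130 mm above the desk; it does not move. Origin under its middle, x to the back, z up. Two plain steel draw latches on top, 190 mm apart, 95 mm either side of the middle; one is shut, the other, left or right, open. The carrying handle between them lies folded, 14 mm high; a small loose eraser lies there too.
- draw_latch: the open latch. Origin on the case top, under the lever's pivot, which is 12 mm higher; x along the latch from lever to keeper (away from the robot, turned by the case's yaw, up to 0.35 rad), y along the pivot, z up.
- latch_lever (a joint): lever angle, rad: 0 flat, pointing from its pivot to the latch's -x; pi/2 upright; limit 1.9; starts at 1.54 to 1.78. Stays where it is left. Hook the loop while the lever is up (over 1.1); later it does not reach. With the loop hooked, pushing the lever down near its end takes under 10 N; it snaps over centre at about 0.25 and stays shut.
- lever_end (a point): end of the lever, mid-width, 62 mm from the pivot. The lever is a steel plate 30 mm wide, 3 mm thick; a small turned-up lip reaches 10 mm farther. Its outer face (on top when flat, toward the keeper when upright) is parallel to the line through the pivot, 6.5 mm off it. Axes: those of the lever.
- loop_bar (a point): middle of the loop's cross bar, 6 mm thick, 42 mm long across the latch. The loop is a U of steel wire, 48 mm wide over all, its sides outside the lever; its pin sits in the lever 16 mm from the lever's pivot, the bar is 75 mm from the pin. At the start the bar stands about 100 mm above the case top, some 20 mm beyond the lever's lip. Axes: those of the loop.
- latch_loop (a joint): angle of the loop to the lever, rad; this minus the lever angle is the loop's slope: 0 level toward the keeper, pi/2 upright. Slope at the start 1.36 to 1.81. Light friction holds it up; pushed toward the keeper below about 1.0 it falls by its own weight, and with the lever up the bar lands behind the keeper, 5 to 10 mm clear of it.
- keeper_edge (a point): middle of the keeper's top edge, 22 mm above the case top, 60 mm in x from the lever's pivot. The keeper is an upstand 28 mm wide, 4 mm thick, leaning 15 degrees away from the lever; the bar belongs behind it (greater x), on a ledge 9 mm high that reaches 18 mm beyond this edge.
- latch_keeper (a joint): how far the keeper, on a stiff spring mount (8 N/mm), is drawn toward the lever, m: 0 at the start, about 0.003 when the latch is shut with its loop hooked.

How it is judged:
By the outcome, as a careful person would: the job done as asked, in the order asked, and still so for the second after the job is handed in, with the robot touching nothing.
It also fails if it takes over 35 s, if anything falls off the work surface, if the arm or the gripper's body presses on something with over 40 N, if the wrist force passes 120 N, or if a joint passes its speed limit or range.

## Working session

There is one attempt and no reset: what is moved stays moved. The work goes in short steps, Python scripts to look and compute and a tool call to move; the robot and the scene stay as the last step left them, time stands still between calls to the robot, and variables do not carry over. Pictures are saved under pics/ and viewed, at most 10 in all, crops included, and the job is handed in when it is done.

Besides the shell and the picture viewer there is one more tool, called after "Emit:" as name(argument=value, ...) on one line, values as JSON. arm_command: Moves the arm, as the interface text tells. Its arguments: {"type":"object","properties":{"commands":{"type":"array","items":{"type":"number"}},"force":{"type":"number"}},"required":["commands"]}

```bash
mkdir -p pics
python3 - <<'E'
from station import *
import cv2
o=get_obs();print({k:(o[k]) for k in('t','eef_pos','tool_rot','gripper_width')})
for n in('side','top'):
    c=read_camera(n);cv2.imwrite(f'pics/{n}0.png',c['img'][:,:,::-1]);print(n,c['camera_matrix'].tolist(),c['pose'].round(4).tolist())
E
```

```text
{'t': 0.0, 'eef_pos': array([ 0.23046825, -0.63378521,  0.23032645]), 'tool_rot': array([-8.98147183e-04,  9.84832623e-01,  1.73504602e-01, -2.27773305e-04]), 'gripper_width': 1.0008935451359342}
side [[519.0822095467455, 0.0, 322.3492712605785], [0.0, 519.0822095467455, 196.7333695476544], [0.0, 0.0, 1.0]] [[0.9931, 0.0924, -0.0727, 0.5863], [0.1171, -0.8329, 0.5409, -0.4477], [-0.0106, -0.5457, -0.8379, 0.8375], [0.0, 0.0, 0.0, 1.0]]
top [[399.2442024122359, 0.0, 321.3427444954602], [0.0, 399.2442024122359, 201.83938726864253], [0.0, 0.0, 1.0]] [[0.0003, -0.9849, 0.1729, 0.4026], [-0.9999, 0.0021, 0.014, -0.0199], [-0.0141, -0.1729, -0.9848, 0.9548], [0.0, 0.0, 0.0, 1.0]]
```

View pics/side0.png

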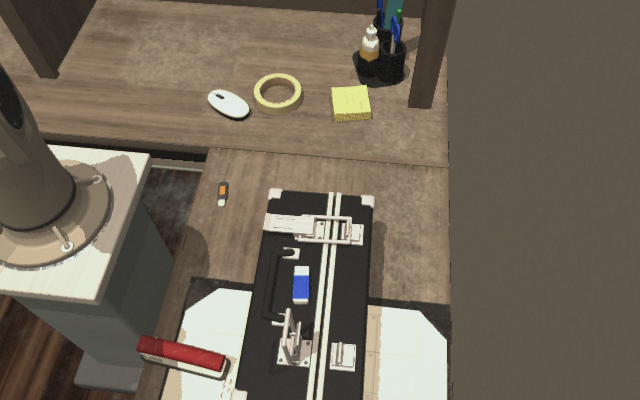

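View pics/top0.png

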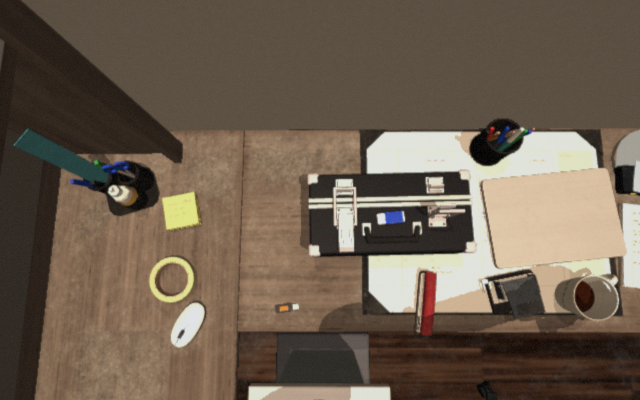

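The open latch is the right-hand one: side (295,345), with its keeper at (343,355); top base at (437,215), keeper at (435,185). Next I'll zoom into both views.

Run:
```python
import cv2,numpy as np
s=cv2.imread('pics/side0.png')[285:385,230:380];t=cv2.imread('pics/top0.png')[165:262,300:480]
cv2.imwrite('pics/crop1.png',np.vstack([cv2.resize(s,None,fx=3.0,fy=3.0,interpolation=cv2.INTER_CUBIC)]))
cv2.imwrite('pics/crop2.png',cv2.resize(t,None,fx=4,fy=4,interpolation=cv2.INTER_CUBIC))
```

```text
(no output)
```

View pics/crop1.png

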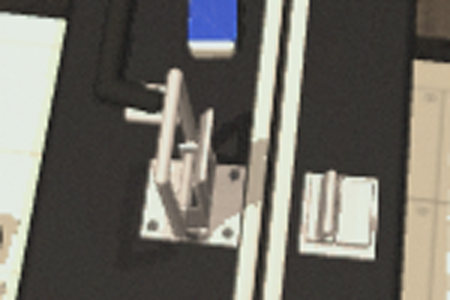

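View pics/crop2.png

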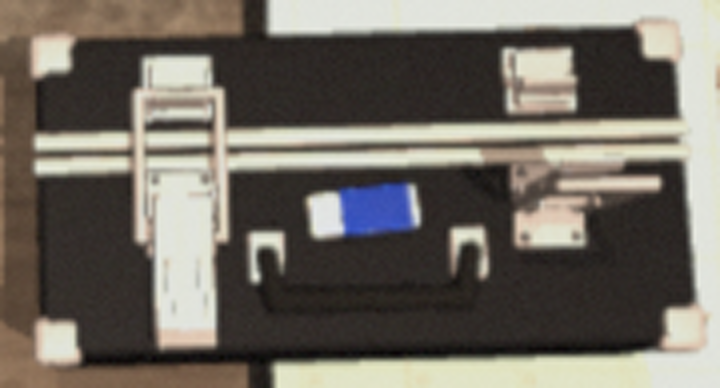

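Side crop: the loop bar runs from about (175,73) to (165,183), the lever's end is near (207,112), the base plate spans (148,158) to (237,247), and the keeper upstand is at (330,205). Top crop: the bar runs (560,184)–(660,184), and the case top corners are (35,35), (680,20), (705,345), (38,362).

```bash
cat > h.py <<'E'
import numpy as np
K={'side':(519.08221,322.34927,196.73337),'top':(399.2442,321.34274,201.83939)}
P={'side':np.array([[0.9931,0.0924,-0.0727,0.5863],[0.1171,-0.8329,0.5409,-0.4477],[-0.0106,-0.5457,-0.8379,0.8375]]),
'top':np.array([[0.0003,-0.9849,0.1729,0.4026],[-0.9999,0.0021,0.014,-0.0199],[-0.0141,-0.1729,-0.9848,0.9548]])}
def ray(n,u,v):
    f,cx,cy=K[n];d=P[n][:,:3]@np.array([(u-cx)/f,(v-cy)/f,1]);return P[n][:,3],d/np.linalg.norm(d)
def plane(n,u,v,z):
    o,d=ray(n,u,v);return o+d*(z-o[2])/d[2]
def tri(s,t):
    A=0;b=0
    for o,d in(ray('side',*s),ray('top',*t)):
        M=np.eye(3)-np.outer(d,d);A=A+M;b=b+M@o
    return np.linalg.solve(A,b)
def proj(n,p):
    f,cx,cy=K[n];c=P[n][:,:3].T@(np.array(p)-P[n][:,3]);return f*c[0]/c[2]+cx,f*c[1]/c[2]+cy
S=lambda x,y:(230+x/3,285+y/3)
T=lambda x,y:(300+x/4,165+y/4)
E
python3 - <<'E'
from h import *
np.set_printoptions(precision=4,suppress=True)
c=np.array([plane('top',*T(*p),.13) for p in((35,35),(680,20),(705,345),(38,362))]);print(c)
fx=c[0]+c[1]-c[2]-c[3];lf=c[0]+c[3]-c[1]-c[2]
print('yaw',np.arctan2(fx[1],fx[0]),np.arctan2(-lf[0],lf[1]),np.hypot(*lf[:2])/2,np.hypot(*fx[:2])/2)
ctr=c.mean(0)[:2];yaw=np.arctan2(-lf[0],lf[1]);print(ctr,yaw)
print('side-view corners',plane('side',*S(0,0),.13)*0, [plane('side',u,v,.13) for u,v in((275,192),(372,198))])
print('bar',tri(S(175,73),T(560,184)),tri(S(165,183),T(660,184)))
print('base side',[plane('side',*S(*p),.132) for p in((148,158),(140,238),(237,247))])
print('base top',[plane('top',*T(*p),.132) for p in((514,245),(586,245))])
print('keeper plate top',[plane('top',*T(*p),.135) for p in((502,48),(570,46),(576,108),(510,112))])
print('keeper plate side',[plane('side',*S(*p),.135) for p in((305,173),(378,178),(374,257),(298,248))])
print('keeper edge', [plane('side',*S(*p),.152) for p in((331,172),(326,240))],[plane('top',*T(*p),.152) for p in((512,80),(577,78))])
E
```

```text
[[ 0.6081  0.0186  0.13  ]
 [ 0.6151 -0.3228  0.13  ]
 [ 0.4443 -0.3246  0.13  ]
 [ 0.4358  0.0161  0.13  ]]
yaw 0.012684703749247446 0.022837926607064272 0.34109612410084317 0.1715894491497514
[ 0.5258 -0.1532] 0.022837926607064272
side-view corners [ 0. -0.  0.] [array([0.4467, 0.0097, 0.13  ]), array([0.6053, 0.0155, 0.13  ])]
bar [ 0.5119 -0.2253  0.2344] [ 0.5133 -0.2703  0.2333]
base side [array([ 0.4933, -0.2292,  0.132 ]), array([ 0.4956, -0.2655,  0.132 ]), array([ 0.5392, -0.2645,  0.132 ])]
base top [array([ 0.4955, -0.2293,  0.132 ]), array([ 0.4954, -0.2662,  0.132 ])]
keeper plate top [array([ 0.599, -0.227,  0.135]), array([ 0.6   , -0.2626,  0.135 ]), array([ 0.5668, -0.264 ,  0.135 ]), array([ 0.5648, -0.2296,  0.135 ])]
keeper plate side [array([ 0.5658, -0.2289,  0.135 ]), array([ 0.599 , -0.2274,  0.135 ]), array([ 0.6001, -0.2626,  0.135 ]), array([ 0.5663, -0.2626,  0.135 ])]
keeper edge [array([ 0.5777, -0.2324,  0.152 ]), array([ 0.5785, -0.2623,  0.152 ])] [array([ 0.5781, -0.2271,  0.152 ]), array([ 0.5791, -0.2603,  0.152 ])]
```

Pivot is near (0.518, -0.247, 0.142), the bar near (0.513, -0.248, 0.234), the keeper edge near (0.578, -0.246, 0.152), and yaw is about 0.02. First I lift, then move behind the bar with the gripper closed.

Emit:
arm_command(commands=[0, 0, -0.05, 0, 0, 0, 0, 0, 0, -0.09, 0, 0, 0, 0, 0.371, -0.276, -0.09, 0, 0, 18.8, 0, 0.371, -0.276, -0.09, 0, 0, 18.8, 0, 0.371, -0.276, -0.09, 0, 0, 18.8, 0, 0.371, -0.276, -0.09, 0, 0, 18.8, 0, 0.371, -0.276, -0.09, 0, 0, 18.8, 0, 0.371, -0.276, -0.09, 0, 0, 18.8, 0])

```text
t: 0.9
eef_pos: [0.3962, -0.3819, 0.321]
tool_rot: [-0.0, 1.0, 0.01, -0.0]
contact_force: [1.8, -0.4, 1.0]
gripper_width: -0.001
grasp_force: 0.0
```

Emit:
arm_command(commands=[0, 0, 0, 0, 0, 0, 0])

```text
t: 1.0
eef_pos: [0.4007, -0.3766, 0.3212]
tool_rot: [-0.002, 1.0, 0.016, 0.001]
contact_force: [-1.4, -0.1, 0.3]
gripper_width: 0.001
grasp_force: 0.0
```

Emit:
arm_command(commands=[0.087, -0.127, 0, 0, 0, 0, 0, 0.087, -0.127, 0, 0, 0, 0, 0, 0.087, -0.127, 0, 0, 0, 0, 0, 0.087, -0.127, 0, 0, 0, 0, 0, 0.087, -0.127, 0, 0, 0, 0, 0, 0.087, -0.127, 0, 0, 0, 0, 0])

```text
t: 1.6
eef_pos: [0.4791, -0.2566, 0.321]
tool_rot: [0.0, 1.0, 0.009, -0.0]
contact_force: [-0.4, -0.9, -0.4]
gripper_width: 0.003
grasp_force: 0.0
```

Run:
```python
from station import *
import cv2,numpy as np
o=get_obs();print(o['t'],o['eef_pos'],o['tool_rot'])
a=read_camera('side')['img'][200:390,180:420,::-1];b=read_camera('top')['img'][90:262,380:540,::-1]
cv2.imwrite('pics/p1.png',np.hstack([cv2.resize(a,(480,380)),cv2.resize(b,(320,344))[:,:] if 0 else cv2.copyMakeBorder(cv2.resize(b,(320,344)),0,36,0,0,0)]))
```

```text
1.6 [ 0.47907914 -0.25662148  0.32100047] [ 2.42681644e-04  9.99955138e-01  9.45631041e-03 -4.91702486e-04]
```

View pics/p1.png

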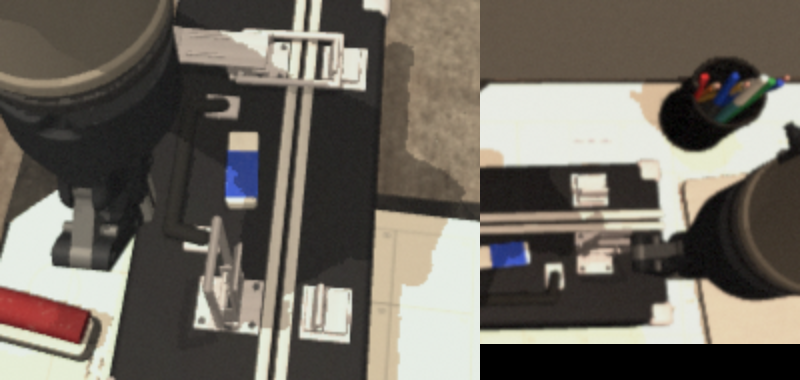

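The picture shows the closed fingers at side-crop (80,250), above and robot-side of the untouched bar at (215,240). Now I descend behind it.

Emit:
arm_command(commands=[0, 0, 0, 0, 0, 0, 0, 0, 0, 0.03, 0, 0, 0, 0, 0, 0, 0.06, 0, 0, 0, 0])

```text
t: 2.0
eef_pos: [0.4802, -0.2564, 0.2615]
tool_rot: [0.001, 1.0, 0.009, 0.001]
contact_force: [0.4, -0.2, 0.6]
gripper_width: 0.002
grasp_force: 0.0
```

Emit:
arm_command(commands=[0, -0.008, 0.025, 0, 0, 0, 0, 0, -0.008, 0.04, 0, 0, 0, 0, 0.01, -0.008, 0.04, 0, 0, 0, 0, 0.02, -0.008, 0.04, 0, 0, 0, 0, 0.03, -0.008, 0.04, 0, 0, 0, 0, 0.04, -0.008, 0.04, 0, 0, 0, 0])

```text
t: 2.6
eef_pos: [0.5217, -0.2467, 0.2224]
tool_rot: [0.0, 1.0, 0.01, 0.001]
contact_force: [-0.2, 0.1, -0.0]
gripper_width: -0.0
grasp_force: 0.0
```

Emit:
arm_command(commands=[0.01, 0, 0, 0, 0, 0, 0, 0.02, 0, 0, 0, 0, 0, 0, 0.03, 0, 0, 0, 0, 0, 0, 0.038, 0, 0.005, 0, 0, 0, 0, 0.045, 0, 0.009, 0, 0, 0, 0, 0.05, 0, 0.012, 0, 0, 0, 0, 0.05, 0, 0.012, 0, 0, 0, 0])

```text
t: 3.3
eef_pos: [0.57, -0.245, 0.2084]
tool_rot: [-0.0, 1.0, 0.011, -0.001]
contact_force: [-0.1, 0.4, 0.0]
gripper_width: 0.003
grasp_force: 0.0
```

Run:
```python
from station import *
import cv2,numpy as np
o=get_obs();print(o['t'],o['eef_pos'],o['contact_force'])
a=read_camera('side')['img'][240:390,220:420,::-1];b=read_camera('top')['img'][160:250,400:500,::-1]
cv2.imwrite('pics/p2.png',np.hstack([cv2.resize(a,(480,360)),cv2.resize(b,(320,288))[:,:] if 0 else cv2.copyMakeBorder(cv2.resize(b,(320,288)),0,72,0,0,0)]))
```

```text
3.3 [ 0.56998256 -0.24496504  0.20839028] [-0.14505144  0.40055722  0.04531161]
```

View pics/p2.png

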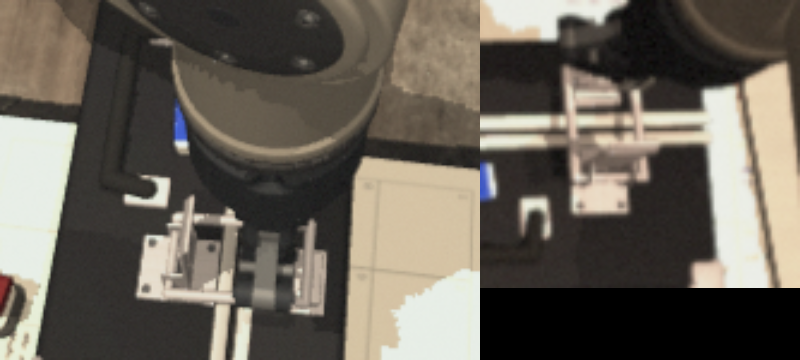

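The loop has swung over: its bar at side-crop (310,255) lies beyond the keeper. The lever is still upright at (187,240). Next, I lower the fingers on the keeper side of the lever and sweep it back.

Emit:
arm_command(commands=[0, 0, 0.016, 0, 0, 0, 0, -0.015, 0, 0.016, 0, 0, 0, 0, -0.028, 0, 0.016, 0, 0, 0, 0, -0.035, 0, 0.016, 0, 0, 0, 0, -0.044, 0, 0.016, 0, 0, 0, 0, -0.053, 0, 0.017, 0, 0, 0, 0])

```text
t: 4.0
eef_pos: [0.5167, -0.2466, 0.1929]
tool_rot: [0.0, 1.0, 0.01, 0.001]
contact_force: [0.4, 0.1, 0.5]
gripper_width: 0.002
grasp_force: 0.3
```

Run:
```python
from station import *
from h import *
import cv2
print('bar x check',plane('side',350,344,.145))
o=get_obs();print(o['t'],o['eef_pos'],o['contact_force'])
a=read_camera('side')['img'][240:390,220:420,::-1];b=read_camera('top')['img'][160:250,400:500,::-1]
cv2.imwrite('pics/p3.png',np.hstack([cv2.resize(a,(480,360)),cv2.copyMakeBorder(cv2.resize(b,(320,288)),0,72,0,0,0)]))
```

```text
bar x check [ 0.59077268 -0.23098819  0.145     ]
4.0 [ 0.51674841 -0.24658178  0.192939  ] [0.42321037 0.12023564 0.47688033]
```

View pics/p3.png

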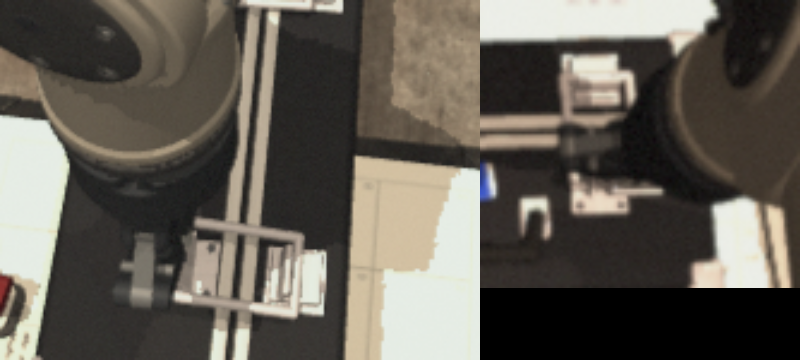

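The bar, at side-crop (297,275), now lies beyond the keeper upstand at (275,275) and is drawn up to it, so it is hooked. The lever is tilting back. I keep pushing it down.

Emit:
arm_command(commands=[-0.007, 0, 0.004, 0, 0, 0, 0, -0.014, 0, 0.008, 0, 0, 0, 0, -0.02, 0, 0.013, 0, 0, 0, 0, -0.026, 0, 0.018, 0, 0, 0, 0, -0.03, 0, 0.024, 0, 0, 0, 0, -0.034, 0, 0.03, 0, 0, 0, 0])

```text
t: 4.7
eef_pos: [0.4824, -0.2471, 0.1617]
tool_rot: [-0.0, 1.0, 0.01, -0.0]
contact_force: [0.9, -0.1, 1.1]
gripper_width: -0.003
grasp_force: 0.4
```

Emit:
arm_command(commands=[-0.001, 0, 0.003, 0, 0, 0, 0, -0.002, 0, 0.006, 0, 0, 0, 0, -0.003, 0, 0.009, 0, 0, 0, 0, -0.004, 0, 0.012, 0, 0, 0, 0])

```text
t: 5.1
eef_pos: [0.4788, -0.2471, 0.15]
tool_rot: [-0.0, 1.0, 0.01, -0.0]
contact_force: [-0.5, -0.1, -0.5]
gripper_width: 0.003
grasp_force: 0.0
```

Emit:
arm_command(commands=[0, 0, 0.002, 0, 0, 0, 0, 0, 0, 0.003, 0, 0, 0, 0])

```text
t: 5.3
eef_pos: [0.4786, -0.2472, 0.1483]
tool_rot: [0.0, 1.0, 0.01, -0.0]
contact_force: [-7.6, 2.3, 19.0]
gripper_width: 0.005
grasp_force: 9.3
```

Emit:
arm_command(commands=[0, 0, -0.03, 0, 0, 0, 0, 0, 0, -0.08, 0, 0, 0, 0, 0, 0, -0.13, 0, 0, 0, 0, -0.05, 0.03, -0.13, 0, 0, 0, 0, -0.05, 0.08, -0.13, 0, 0, 0, 0, -0.05, 0.12, -0.13, 0, 0, 0, 0, -0.05, 0.15, -0.13, 0, 0, 0, 0, -0.05, 0.15, -0.13, 0, 0, 0, 0])

```text
t: 6.1
eef_pos: [0.4302, -0.4031, 0.277]
tool_rot: [0.001, 1.0, 0.007, -0.0]
contact_force: [-0.6, 0.4, 0.5]
gripper_width: -0.002
grasp_force: 0.0
```

Run:
```python
from station import *
from h import *
import cv2
o=get_obs();print(o['t'],o['eef_pos'],o['contact_force'])
a=read_camera('side')['img'][190:390,220:420,::-1];b=read_camera('top')['img'][160:260,370:490,::-1]
cv2.imwrite('pics/p4.png',np.hstack([cv2.resize(a,(400,400)),cv2.copyMakeBorder(cv2.resize(b,(396,330)),0,70,0,0,0)]))
```

```text
6.1 [ 0.43021168 -0.40305093  0.27695082] [-0.63305281  0.40293368  0.53711106]
```

View pics/p4.png

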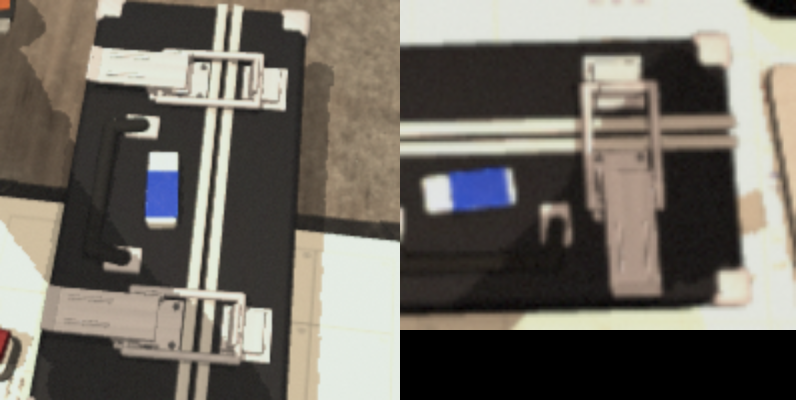

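Both latches now look alike: the lever lies flat (side-crop (45–180,310)), and the bar at (240,325) is behind the upstand at (230,325), as on the shut one at (258,80)/(248,80). The lever stopped the fingers at z 0.148, which is its flat height, and the robot is now clear.

```bash
python3 -c "
from station import *
print(hand_in())"
```

```text
the job is handed in; nothing more can be done
None
```

The right-hand latch is shut and handed in at about 6 s of the 35 s limit: its loop is hooked behind the keeper, its lever is snapped flat like the other latch's, and the robot is clear of it.

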